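Swap the open feed tray: shut the empty one, draw out the stepped part

ROBOT

A 7-joint arm with a two-finger parallel gripper is mounted at the origin on a cart in front of the work surface, level with it; the furniture and walls round the work are solid. World frame = base frame: x ahead of the robot, y to its left, z up, the work surface at z = 0. Lengths are in m, angles in rad, forces in N, time in s.
With the tool pointing down it reaches from about 0.425 to 0.925 m from the base axis. Payload 6.8 kg.
Tool frame: the origin (TCP) lies on the centre line of the jaws, within the pads' length; the fingertips stand 22 mm ahead of it and the grasp point (between the pads) lies 3 mm ahead of it; z points along the fingers, x is the direction in which the jaws open and shut, and the axes are right-handed (so a half turn about z gives the same grasp; the last joint's range is limited). The gripper opens to 88 mm and grips with 3 to 60 N. Pads are 20 mm wide; open, the fingers measure 115 mm over their backs; the gripper's body (75 mm by 178 mm) begins 61 mm behind the grasp point.
Start: joints at [1.128, 0.477, 0.022, 1.555, -0.011, 1.109, -0.083], TCP at [0.222, -0.638, 0.211] pointing down, gripper open.
Joint ranges: [-2.96, 2.96], [-0.34, 2.1], [-1.41, 1.46], [0.24, 2.44], [-1.37, 4.51], [0.17, 1.92], [-2.96, 2.96]. Speed limits (rad/s): [2.39, 2.39, 3.14, 3.14, 3.14, 3.14, 3.14].

INTERFACE

Orientations are given as a rotation vector (axis times angle).
In Python, from station import * gives the robot as it stands.
- The arm moves only by the tool jog_arm, never from a script. Its argument "steps" is a list that holds one entry, the list of rows, each a list of 5 numbers: the closure in counts, from 0 (fully open) to 255 (shut), then the shift along the tool's x, y, z in cm, then the turn about the tool's z in degrees. A call has 1 to 20 rows; each row is the pose to reach, as a shift and turn from the pose commanded when the call began, along the tool's axes at that moment; what a row does not reach only later rows make up. A row lasts 1/10 s, in which the tool goes at most 50 mm and 8.59 degrees, less where a joint would pass 70% of its speed; a pose out of reach is approached as far as the arm can. A call with a gripper value outside its range is refused whole. The fingers move at their own pace and stop on an object; "force" is the grip in N (left out, the last holds). Time passes only in rows, so rows that repeat a pose let the fingers close. It gives the time, the measured TCP pose, the force and the opening at its end, in the units of the state.
- observe(): the state, without advancing time (a new reading comes with each control period).
- capture(name): name is "side" or "top" or "wrist"; returns a dict with "img" (420x560x3 uint8, red, green, blue), "range_z" (420x560 float32, m along the optical axis (not along the pixel's ray), 0 where there is no reading), "fx", "fy", "cx", "cy" (pixels), "xyz" and "attitude" of the camera in the world; the wrist camera has in their place "T_tool_cam" (4x4, takes a point from camera to tool coordinates, whose origin is the TCP and whose axes are the tool frame's). Camera axes: x right, y down, z forward; pixel columns grow to the right and rows downward; lengths in m; the calibration is good to about 2 mm. A picture is of the moment at which its call begins: read the wrist's pose just before it.
- hand_in(): hands the job in, once; it reports no verdict.
The state is a dict: "clock": time; "joint_pos": joint angles; "dq": joint speeds; "joint_torque": joint torques, N m; "position": TCP position; "eef_rot": TCP orientation; "ft_force": force on the tool from outside, world axes, zero at the start; "torque": the same for the moment, N m; "finger_gap": finger opening in m.
Only numpy, scipy, OpenCV 4.12 (cv2) and the standard library are available. Lean on these libraries where they do the work, as an engineer would, in place of code of your own. Each camera call takes 0.05 s, during which the arm holds its last target. There are 200 camera calls.

TASK

Three feed trays stand side by side on the bench and only one may stand open at a time. First push the empty tray, which was left open, fully home; then hook a fingertip behind the upturned lip of the tray that holds the little brass staircase-shaped part and draw that tray fully out to its stop. Do not pinch the lips, do not lift the parts, and leave the third tray, the parts in their nests and the things around alone.

Things in the scene. Friction and masses are not known exactly. Their poses are not given: they have to be found in the camera images.
- empty_tray (a joint): Slide of the empty tray, m. 0 = pushed home, 0.09 = drawn out to its stop (towards the tray's -x, roughly towards the robot). The slide drags with about 2.5 N plus 8 N per m/s, has no spring or catch and stays where it is left. It starts open by 0.055 to 0.085.
- step_tray (a joint): Slide of the tray that holds the staircase-shaped part, m. 0 = pushed home, 0.09 = drawn out to its stop (towards the tray's -x, roughly towards the robot). The slide drags with about 2.5 N plus 8 N per m/s, has no spring or catch and stays where it is left. It starts within 0.01 of home.
- other_tray (a joint): Slide of the tray that holds the other brass part, m. 0 = pushed home, 0.09 = drawn out to its stop (towards the tray's -x, roughly towards the robot). The slide drags with about 2.5 N plus 8 N per m/s, has no spring or catch and stays where it is left. It starts within 0.01 of home and stays so.
- empty_lip (a point): Point on the empty tray's upturned front lip (76 mm wide, 8 mm thick), moves with the tray: middle of its inner face, level with the tray floor, about 21 mm over the bench; it rises 37 mm above that. +x points into the tray, +y across, z up; the tray opens to -x. Behind it: an empty well 55 mm long, 70 mm wide, side walls 20 mm high, then an 18 mm divider, then the nest.
- empty_front (a point): Middle of the outer (front) face of the empty tray's lip, level with the tray floor, the face to push on: 80 mm wide, rising 35 mm above this point. The lip is 8 mm thick in all, two sheets. Axes as the lip point.
- step_lip (a point): Point on the staircase part's tray's upturned front lip (76 mm wide, 8 mm thick), moves with the tray: middle of its inner face, level with the tray floor, about 21 mm over the bench; it rises 37 mm above that. +x points into the tray, +y across, z up; the tray opens to -x. Behind it: an empty well 55 mm long, 70 mm wide, side walls 20 mm high, then an 18 mm divider, then the nest.
- step_front (a point): Middle of the outer (front) face of the staircase part's tray's lip, level with the tray floor, the face to push on: 80 mm wide, rising 35 mm above this point. The lip is 8 mm thick in all, two sheets. Axes as the lip point.
- step_nest (a point): Centre of the nest floor of the staircase part's tray (nest 70 x 70 mm, 18 to 20 mm high walls); moves with the tray; axes as the lip.
- other_nest (a point): Centre of the nest floor of the other part's tray (nest 70 x 70 mm, 18 to 20 mm high walls); moves with the tray; axes as the lip.
- stepped_part: Brass part shaped like a small staircase, 20 x 36 x 26 mm, lying loose in the nest of its tray. Origin: centre of its underside.
- box_part: Brass fitting, a square open box with a low arm, 29 x 50 x 22 mm, lying loose in the nest of the third tray. Origin: centre of its underside.
- sleeve: Bystander: hollow grey rectangular sleeve, 38 x 26 x 36 mm, on the bench left of the slides. Origin: centre of its underside.
- hook_bracket: Bystander: bent grey metal hook bracket, 22 x 50 x 56 mm, on the bench right of the slides. Origin: centre of its underside.
- oil_bottle: Bystander: white oil bottle with red nozzle, 43 mm across, 141 mm tall, on the bench to the left. Origin: centre of its underside.
- knob: Bystander: flat brass knob, 30 mm across, 12 mm high, on the bench left of the slides. Origin: centre of its underside.
There are look-alikes about, which are no part of the job. Leave any blue, purple or turquoise look-alike of the box_part alone.

How it is judged:
By the outcome, as a careful person would: the job done as asked, in the order asked, and still so for the second after the job is handed in, with the robot touching nothing.
It also fails if it takes over 45 s, if anything falls off the work surface, if the arm or the gripper's body presses on something with over 40 N, if the wrist force passes 120 N, or if a joint passes its speed limit or range.

## Working session

There is one attempt and no reset: what is moved stays moved. The work goes in short steps, Python scripts to look and compute and a tool call to move; the robot and the scene stay as the last step left them, time stands still between calls to the robot, and variables do not carry over. Pictures are saved under pics/ and viewed, about 8 in all and at most 12, crops included, and the job is handed in when it is done.

Besides the shell and the picture viewer there is one more tool, called by a JSON object that holds its "fn" and its "kwargs". jog_arm: Moves the arm, as the interface text tells. Its arguments: {"type":"object","properties":{"steps":{"type":"array"},"force":{"type":"number"}},"required":["steps"]}

```bash
mkdir -p pics
cat > h.py <<'E'
from station import *
import numpy as np, cv2
from scipy.spatial.transform import Rotation as R
def cloud(c):
    h,w=c["range_z"].shape; u,v=np.meshgrid(np.arange(w),np.arange(h)); z=c["range_z"]
    p=np.stack([(u-c["cx"])/c["fx"]*z,(v-c["cy"])/c["fy"]*z,z],-1)
    if "T_tool_cam" in c:
        T=c["T_tool_cam"]; p=p@T[:3,:3].T+T[:3,3]; s=c["s"]
        return p@R.from_rotvec(s["eef_rot"]).as_matrix().T+s["position"]
    a=np.array(c["attitude"]); m=a if a.shape==(3,3) else R.from_rotvec(a).as_matrix()
    return p@m.T+np.array(c["xyz"])
def cap(n):
    s=observe(); c=capture(n); c["s"]=s; return c
E
python3 - <<'E'
from h import *
s=observe(); print(s)
for n in("top","side"):
    c=cap(n); cv2.imwrite(f"pics/{n}0.png",c["img"][...,::-1]); p=cloud(c); np.save(n+"0.npy",p)
    print(n,c["xyz"],c["attitude"],c["fx"]); 
    for v in range(30,420,60): print([tuple(np.round(p[v,u],3)) for u in range(40,560,120)])
E
```

```text
{'clock': 0.0, 'joint_pos': array([ 1.12786349,  0.47777693,  0.02235878,  1.55640702, -0.01150046,
        1.10933111, -0.083105  ]), 'dq': array([-8.51360666e-04,  3.32875553e-05,  1.04648787e-03,  1.24898168e-03,
        5.54782245e-04, -9.04236042e-04,  1.66679892e-03]), 'joint_torque': array([-9.44781932e-04, -5.82843375e+01,  1.53416779e+00, -2.72602022e+01,
       -5.42972528e-02,  1.71561213e-02,  1.51074119e-04]), 'position': array([ 0.22158448, -0.63694353,  0.21001643]), 'eef_rot': array([-2.55980153e+00,  1.81967727e+00,  2.41704283e-03]), 'ft_force': array([0.1843144 , 0.56189425, 0.27553781]), 'torque': array([ 0.00101823, -0.01146184, -0.02818525]), 'finger_gap': 0.08782923746940012}
top [ 0.39939172 -0.00998164  1.10972572] [-2.10567207  2.16778322 -0.16691282] 441.3851413746943
[(np.float64(0.929), np.float64(0.487), np.float64(0.252)), (np.float64(1.066), np.float64(0.301), np.float64(0.015)), (np.float64(1.063), np.float64(-0.022), np.float64(0.003)), (np.float64(1.018), np.float64(-0.329), np.float64(0.061)), (np.float64(1.042), np.float64(-0.672), np.float64(0.00
[... 3274 characters left out ...]
0.223), np.float64(0.014), np.float64(0.001)), (np.float64(-0.037), np.float64(0.058), np.float64(0.111))]
[(np.float64(0.847), np.float64(0.572), np.float64(-0.001)), (np.float64(0.613), np.float64(0.462), np.float64(0.005)), (np.float64(0.39), np.float64(0.343), np.float64(-0.001)), (np.float64(0.19), np.float64(0.08), np.float64(-0.13)), (np.float64(-0.065), np.float64(0.117), np.float64(0.002))]
[(np.float64(0.71), np.float64(0.688), np.float64(0.001)), (np.float64(0.47), np.float64(0.629), np.float64(0.063)), (np.float64(0.312), np.float64(0.494), np.float64(0.007)), (np.float64(0.236), np.float64(-0.338), np.float64(-0.778)), (np.float64(-0.099), np.float64(0.118), np.float64(-0.159))]
```

View pics/top0.png

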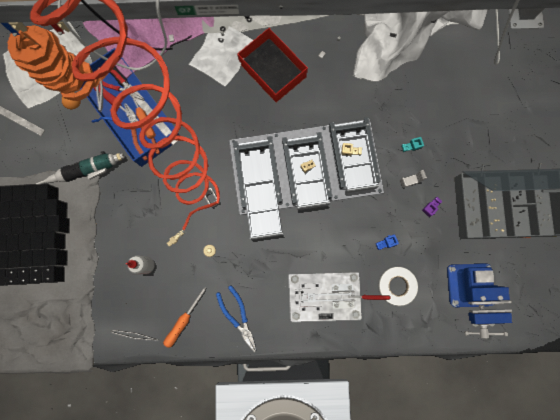

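View pics/side0.png

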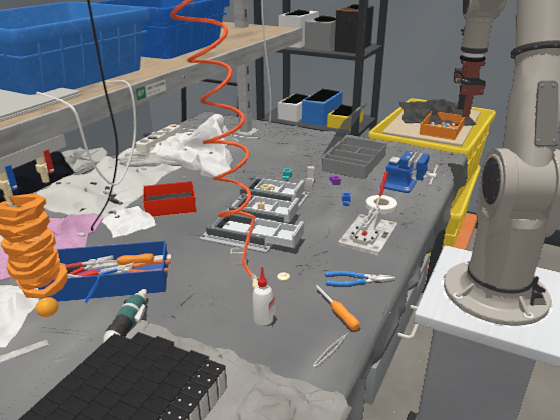

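Run:
```python
from h import *
a=cv2.imread("pics/top0.png")[110:250,215:395]; b=cv2.imread("pics/side0.png")[160:260,195:325]
a=cv2.resize(a,None,fx=4,fy=4,interpolation=cv2.INTER_CUBIC)
cv2.imwrite("pics/c1.png",a)
p=np.load("top0.npy")
for u in (268,264,312,357,353): 
    print(u);print([(v,*np.round(p[v,u],3).tolist()) for v in range(118,246,3)])
```

```text
268
[(118, 0.816, 0.017, -0.004), (121, 0.806, 0.017, 0.001), (124, 0.798, 0.017, 0.001), (127, 0.79, 0.017, 0.001), (130, 0.78, 0.017, 0.005), (133, 0.773, 0.018, 0.001), (136, 0.753, 0.017, 0.037), (139, 0.745, 0.017, 0.038), (142, 0.738, 0.017, 0.036), (145, 0.73, 0.018, 0.036), (148, 0.728, 0.018, 0.017), (151, 0.721, 0.019, 0.013), (154, 0.712, 0.019, 0.016), (157, 0.704, 0.019, 0.016), (160, 0.697, 0.019, 0.013), (163, 0.689, 0.019, 0.014), (166, 0.681, 0.02, 0.013), (169, 0.673, 0.02, 0.016), (172, 0.665, 0.02, 0.017), (175, 0.657, 0.02, 0.016), (178, 0.65, 0.02, 0.015), (181, 0.637, 0.02, 0.035), (184, 0.633, 0.02, 0.022), (187, 0.625, 0.021, 0.02), (190, 0.618, 0.021, 0.019), (193, 0.609, 0.021, 0.024), (196, 0.602, 0.021, 0.021), (199, 0.595, 0.021, 0.02), (202, 0.587, 0.022, 0.02), (205, 0.579, 0.022, 0.02), (208, 0.572, 0.022, 0.021), (211, 0.564, 0.022, 0.018), (214, 0.557, 0.022, 0.017), (217, 0.549, 0.022, 0.022), (220, 0.542, 0.023, 0.02), (223, 0.534, 0.023, 0.024), (226, 0.526, 0.023, 0.022), (229, 0.519, 0.023, 0.021), (232, 0.511, 0.023, 0.025), (235, 0.501, 0.023
[... 4304 characters left out ...]
-0.195, 0.022), (175, 0.649, -0.194, 0.024), (178, 0.642, -0.195, 0.019), (181, 0.635, -0.194, 0.018), (184, 0.627, -0.194, 0.02), (187, 0.611, -0.186, 0.06), (190, 0.606, -0.188, 0.049), (193, 0.606, -0.194, 0.008), (196, 0.598, -0.194, 0.009), (199, 0.592, -0.195, 0.0), (202, 0.584, -0.194, 0.0), (205, 0.576, -0.194, 0.0), (208, 0.568, -0.193, 0.002), (211, 0.561, -0.193, 0.002), (214, 0.553, -0.192, 0.003), (217, 0.546, -0.193, -0.003), (220, 0.538, -0.192, -0.001), (223, 0.53, -0.191, 0.0), (226, 0.522, -0.191, 0.002), (229, 0.515, -0.191, -0.002), (232, 0.507, -0.19, 0.002), (235, 0.5, -0.189, 0.002), (238, 0.492, -0.189, 0.003), (241, 0.484, -0.188, 0.004), (244, 0.477, -0.188, 0.002)]
```

View pics/c1.png

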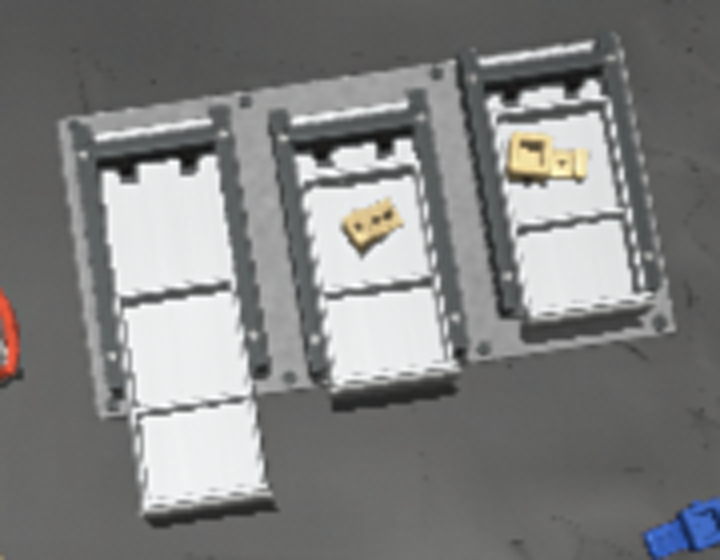

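Run:
```python
from h import *
p=np.load("top0.npy"); u0,v0=215,110
for n,(a,b,c,d) in dict(empty=(245,228,290,242),step=(295,198,335,213),other=(340,180,385,195)).items():
    q=p[b:d,a:c].reshape(-1,3); q=q[(q[:,2]>.046)&(q[:,2]<.07)]
    r=cv2.minAreaRect(q[:,:2].astype(np.float32)); ph=np.linalg.svd(q[:,:2]-q[:,:2].mean(0))[2][0]
    print(n,len(q),q.mean(0).round(4),np.round(r[0],4),np.round(r[1],4),r[2],"yawx",np.degrees(np.arctan2(-ph[0],ph[1]))%180, "z",np.percentile(q[:,2],[50,95]))
# rails (dark) long sides: colour-free: plate edges by line between corner px
a=p[[126,233],[0,0]]
# seam between tray wall tops: side walls z~.04 of empty tray
q=p[130:245,240:290].reshape(-1,3)
s=observe();Rm=R.from_rotvec(s["eef_rot"]).as_matrix();print(Rm.round(3), s["position"], np.degrees(np.arctan2(Rm[1,0],Rm[0,0])))
```

```text
empty 125 [0.5022 0.027  0.0559] [0.5026 0.0274] [0.0082 0.0777] 6.433810710906982 yawx 6.794499478427014 z [0.05606216 0.06072977]
step 128 [ 0.5733 -0.0899  0.056 ] [ 0.5739 -0.0902] [0.0086 0.0784] 6.890188217163086 yawx 6.810716861397509 z [0.05659774 0.05971928]
other 131 [ 0.6118 -0.2112  0.0557] [ 0.6124 -0.2108] [0.0087 0.0789] 6.510807514190674 yawx 6.788419001867368 z [0.05618967 0.06023544]
[[ 0.329 -0.944 -0.001]
 [-0.944 -0.329  0.001]
 [-0.002  0.    -1.   ]] [ 0.22158733 -0.63701574  0.21011707] -70.81639920852143
```

Run:
```python
from h import *
p=np.load("top0.npy").reshape(-1,3)
for x in np.arange(.2,.8,.1): print(round(x,1),[(round(y,1),round(float(m[:,2].max()),3)) for y in np.arange(-.7,.4,.1) if len(m:=p[(p[:,0]>=x)&(p[:,0]<x+.1)&(p[:,1]>=y)&(p[:,1]<y+.1)])])
s=np.load("side0.npy").reshape(-1,3)
q=np.vstack([p,s]);q=q[(q[:,2]>.1)&(q[:,0]>.35)&(q[:,0]<.9)&(q[:,1]<.3)&(q[:,1]>-.5)];
print(len(q),q.min(0),q.max(0)); print(q[np.argsort(q[:,1])][::max(1,len(q)//15)].round(3))
# world path -> tool rows (cm), dz tool = down
o=observe();Rm=R.from_rotvec(o["eef_rot"]).as_matrix()
for w in [(.40,-.38,.21),(.48,-.12,.21),(.46,.022,.21),(.46,.022,.11)]: print(w,(Rm.T@(np.array(w)-o["position"])*100).round(1))
```

```text
0.2 [(np.float64(-0.7), 0.011), (np.float64(-0.6), 0.114), (np.float64(-0.5), 0.114), (np.float64(-0.4), 0.01), (np.float64(-0.3), 0.009), (np.float64(-0.2), 0.018), (np.float64(-0.1), 0.016), (np.float64(-0.0), 0.016), (np.float64(0.1), 0.016), (np.float64(0.2), 0.03), (np.float64(0.3), 0.011)]
0.3 [(np.float64(-0.7), 0.011), (np.float64(-0.6), 0.113), (np.float64(-0.5), 0.115), (np.float64(-0.4), 0.025), (np.float64(-0.3), 0.148), (np.float64(-0.2), 0.109), (np.float64(-0.1), 1.11), (np.float64(-0.0), 0.018), (np.float64(0.1), 0.019), (np.float64(0.2), 0.029), (np.float64(0.3), 0.006)]
0.4 [(np.float64(-0.7), 0.053), (np.float64(-0.6), 0.052), (np.float64(-0.5), 0.09), (np.float64(-0.4), 0.022), (np.float64(-0.3), 0.027), (np.float64(-0.2), 0.02), (np.float64(-0.1), 0.018), (np.float64(-0.0), 0.06), (np.float64(0.1), 0.016), (np.float64(0.2), 0.034), (np.float64(0.3), 0.141)]
0.5 [(np.float64(-0.7), 0.19), (np.float64(-0.6), 0.209), (np.float64(-0.5), 0.202), (np.float64(-0.4), 0.029), (np.float64(-0.3), 0.009), (np.float64(-0.2), 0.062), (np.float64(-0.1), 0.061), (np.float64(-0.0
[... 900 characters left out ...]
(np.float64(0.1), 0.433), (np.float64(0.2), 0.487), (np.float64(0.3), 0.429)]
20929 [ 0.35000844 -0.49985028  0.10028403] [0.899981   0.29999159 1.10972572]
[[ 0.868 -0.5    0.397]
 [ 0.87  -0.423  0.378]
 [ 0.867 -0.281  0.409]
 [ 0.868 -0.157  0.405]
 [ 0.868 -0.046  0.378]
 [ 0.399 -0.01   1.11 ]
 [ 0.871  0.079  0.418]
 [ 0.867  0.133  0.423]
 [ 0.593  0.146  0.213]
 [ 0.568  0.16   0.202]
 [ 0.66   0.177  0.323]
 [ 0.629  0.193  0.651]
 [ 0.867  0.207  0.417]
 [ 0.641  0.221  0.525]
 [ 0.871  0.253  0.386]
 [ 0.869  0.3    0.423]]
(0.4, -0.38, 0.21) [-18.4 -25.3   0. ]
(0.48, -0.12, 0.21) [-40.3 -41.4   0.1]
(0.46, 0.022, 0.21) [-54.4 -44.2   0.1]
(0.46, 0.022, 0.11) [-54.4 -44.2  10.1]
```

In the top view, the parts that could be mistaken for the staircase are:
- Brass with steps and holes, middle tray, (307,166)
- Brass open box with an arm, right tray, (351,150): this is box_part
- Turquoise (413,144), purple (432,206) and blue (387,242) look-alikes

The left tray is empty and open, with its lip at (267,236). I'll use the middle tray as the step tray and check that with a wrist close-up on the way.

{"fn": "jog_arm", "kwargs": {"force": 20, "steps": [[[255,0,0,-5,0],[255,-4,-5,-5,0],[255,-8,-10,-5,4],[255,-11,-15,-5,8],[255,-15,-20,-5,12.5],[255,-18.4,-25.3,-5,12.5],[255,-22,-28,-5,12.5],[255,-26,-31,-5,12.5],[255,-30,-34,-5,12.5],[255,-34,-37,-5,12.5],[255,-37,-39,-5,12.5],[255,-40.3,-41.4,-5,12.5],[255,-44,-42,-5,12.5],[255,-48,-43,-5,12.5],[255,-53,-43.4,-5,12.5],[255,-53,-43.4,-5,12.5],[255,-53,-43.4,-5,12.5],[255,-53,-43.4,-5,12.5]]]}}

```text
clock: 1.9
position: [0.4577, 0.0041, 0.2608]
eef_rot: [2.345, -2.09, 0.0]
ft_force: [-0.3, 0.3, 0.2]
finger_gap: 0.0003
```

```bash
cat > st.py <<'E'
from h import *
t=np.array([np.cos(np.radians(6.7)),np.sin(np.radians(6.7))]);n=np.array([-t[1],t[0]])
def show():
    o=observe();Rm=R.from_rotvec(o["eef_rot"]).as_matrix();P=o["position"]
    print("clk",round(o["clock"],2),"P",P.round(4),"s",round(P[:2]@t,4),"n",round(P[:2]@n,4),"yaw",round(np.degrees(np.arctan2(Rm[1,0],Rm[0,0])),2),"tilt",Rm[:,2].round(3),"F",o["ft_force"].round(1),"gap",round(o["finger_gap"],4))
    return o,Rm
if __name__=="__main__": show()
E
python3 - <<'E'
from st import *
o,Rm=show()
c=cap("wrist"); cv2.imwrite("pics/w1.png",c["img"][...,::-1]); np.save("w1.npy",cloud(c))
q=np.vstack([np.load("top0.npy").reshape(-1,3),np.load("side0.npy").reshape(-1,3)])
m=q[(q[:,0]>.45)&(q[:,0]<.75)&(q[:,1]<.25)&(q[:,1]>.05)&(q[:,2]>.07)]
for z in np.arange(.07,.6,.06):
    k=m[(m[:,2]>z)&(m[:,2]<z+.06)]
    if len(k): print(round(z,2),len(k),k[np.argsort(k[:,1])[:2]].round(3).tolist())
E
```

```text
clk 1.9 P [0.4577 0.0041 0.2608] s 0.455 n -0.0494 yaw -83.41 tilt [-0.    -0.001 -1.   ] F [-0.3  0.3  0.2] gap 0.0003
0.07 257 [[0.584, 0.129, 0.128], [0.586, 0.129, 0.13]]
0.13 384 [[0.594, 0.13, 0.132], [0.589, 0.13, 0.134]]
0.19 440 [[0.596, 0.139, 0.214], [0.601, 0.139, 0.214]]
0.25 598 [[0.612, 0.125, 0.303], [0.615, 0.125, 0.301]]
0.31 511 [[0.615, 0.126, 0.31], [0.623, 0.127, 0.313]]
0.37 779 [[0.625, 0.125, 0.395], [0.62, 0.125, 0.392]]
0.43 587 [[0.644, 0.132, 0.487], [0.631, 0.133, 0.49]]
0.49 962 [[0.633, 0.133, 0.492], [0.636, 0.133, 0.492]]
0.55 1481 [[0.656, 0.129, 0.577], [0.654, 0.129, 0.577]]
```

View pics/w1.png

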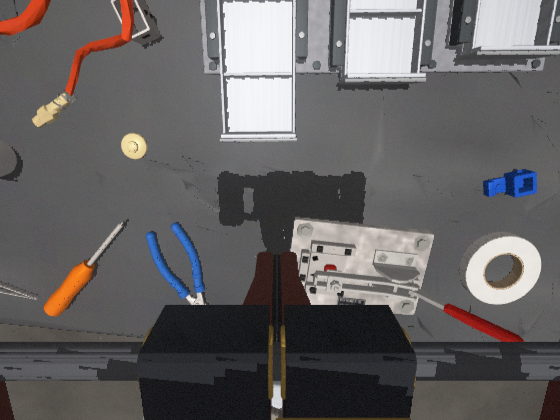

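The wrist view shows the empty tray's lip at (258,137) and the step tray's at (385,78). The bench is clear between the tool and the empty lip. The hose stays at y > 0.125, so I'll push slightly right of centre.

{"fn": "jog_arm", "kwargs": {"steps": [[[255,0.5,0,5,0.1],[255,0.5,0,10,0.1],[255,0.5,0,14,0.1],[255,0.5,0,17,0.1],[255,0.5,0,19,0.1],[255,0.5,0,20.5,0.1],[255,0.5,0,20.5,0.1],[255,0.5,-1,20.5,0.1],[255,0.5,-2,20.5,0.1],[255,0.5,-2.7,20.5,0.1],[255,0.5,-2.7,20.5,0.1]]]}}

```text
clock: 3.05
position: [0.4872, 0.0041, 0.0568]
eef_rot: [-2.343, 2.089, -0.003]
ft_force: [-0.1, 0.1, 0.3]
finger_gap: 0.0006
```

```bash
python3 st.py
```

```text
clk 3.05 P [0.4872 0.0041 0.0568] s 0.4843 n -0.0528 yaw -83.43 tilt [ 0.003  0.    -1.   ] F [-0.1  0.1  0.3] gap 0.0006
```

{"fn": "jog_arm", "kwargs": {"steps": [[[255,0,-0.4,0,0],[255,0,-0.9,0,0],[255,0,-1.4,0,0],[255,0,-1.9,0,0],[255,0,-2.4,0,0],[255,0,-2.9,0,0],[255,0,-3.4,0,0],[255,0,-3.9,0,0],[255,0,-4.4,0,0],[255,0,-4.8,0,0],[255,0,-5.1,0,0],[255,0,-5.3,0,0],[255,0,-5.4,0,0],[255,0,-5.5,0,0]]]}}

```text
clock: 4.45
position: [0.5396, 0.0101, 0.0559]
eef_rot: [2.345, -2.09, -0.0]
ft_force: [-0.3, 0.1, 0.7]
finger_gap: 0.0005
```

```bash
python3 st.py
```

```text
clk 4.45 P [0.5396 0.0101 0.0559] s 0.537 n -0.0529 yaw -83.42 tilt [-0. -0. -1.] F [-0.3  0.1  0.7] gap 0.0005
```

{"fn": "jog_arm", "kwargs": {"steps": [[[255,0,-0.3,0,0],[255,0,-0.6,0,0],[255,0,-0.9,0,0]]]}}

```text
clock: 4.75
position: [0.5489, 0.0112, 0.056]
eef_rot: [-2.345, 2.09, -0.0]
ft_force: [0.1, -1.2, -0.5]
finger_gap: 0.0005
```

Run:
```python
from st import *
show(); p=cloud(cap("top"))
for nm,(a,b,c,d) in dict(empty=(245,195,292,242),step=(295,198,335,213),other=(340,180,385,195)).items():
    q=p[b:d,a:c].reshape(-1,3); q=q[(q[:,2]>.046)&(q[:,2]<.066)]; S=q[:,:2]@t
    print(nm,len(q),np.percentile(S,[3,50,97]).round(4))
```

```text
clk 4.75 P [0.5489 0.0112 0.056 ] s 0.5464 n -0.0529 yaw -83.42 tilt [ 0.  0. -1.] F [ 0.1 -1.2 -0.5] gap 0.0005
empty 27 [0.4983 0.5016 0.5057]
step 64 [0.5555 0.5591 0.5633]
other 129 [0.5794 0.5829 0.5873]
```

Run:
```python
from st import *
a=cap("top");b=cap("side");c=cap("wrist")
f=lambda i,k:cv2.resize(i[...,::-1],None,fx=k,fy=k,interpolation=cv2.INTER_CUBIC)
A=f(a["img"][110:260,220:400],2.2);B=f(b["img"][140:290,180:360],2.2);
cv2.imwrite("pics/ab.png",np.hstack([A,B])); cv2.imwrite("pics/w2.png",c["img"][...,::-1])
print(observe()["clock"])
```

```text
4.95
```

View pics/ab.png

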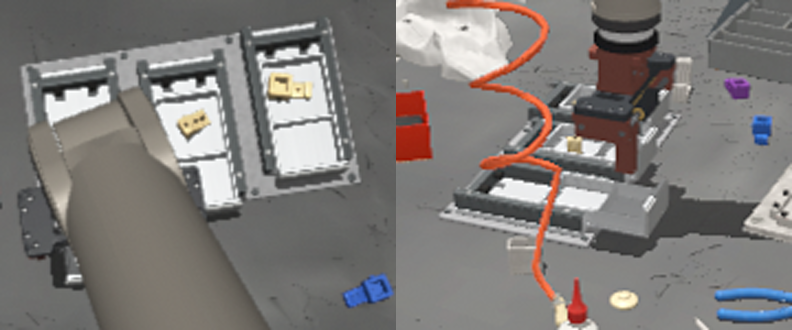

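View pics/w2.png

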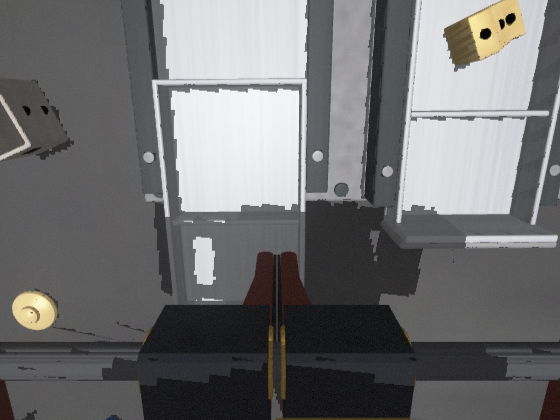

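Run:
```python
from st import *
show(); c=cap("side"); p=cloud(c); im=c["img"].astype(int)
red=(im[...,0]-im[...,2]>30)&(im[...,0]<160)&(p[...,2]>0)&(p[...,2]<.25)&(abs(p[...,1])<.15)&(p[...,0]>.45)&(p[...,0]<.65)
q=p[red]; q=q[np.argsort(q[:,2])]; print(len(q),q[:12].round(3).tolist())
q=p[(abs(p[...,1]-.03)<.08)&(p[...,0]>.45)&(p[...,0]<.62)&(p[...,2]>.012)&(p[...,2]<.075)]
S,N=q[:,:2]@t,q[:,:2]@n
for s in np.arange(.48,.6,.01):
    m=(S>=s)&(S<s+.01)
    if m.any(): print(round(s,2),m.sum(),"z",q[m,2].max().round(3),"n",N[m].min().round(3),N[m].max().round(3))
```

```text
clk 4.95 P [0.5486 0.0112 0.0559] s 0.5461 n -0.0529 yaw -83.42 tilt [-0. -0. -1.] F [-0.5  0.6 -1.1] gap 0.0007
855 [[0.624, 0.094, 0.022], [0.624, 0.093, 0.024], [0.622, 0.09, 0.033], [0.625, 0.08, 0.035], [0.626, 0.073, 0.041], [0.558, 0.017, 0.07], [0.545, 0.018, 0.07], [0.538, 0.015, 0.071], [0.554, 0.019, 0.072], [0.546, 0.022, 0.072], [0.549, 0.017, 0.072], [0.536, 0.012, 0.073]]
0.49 157 z 0.062 n -0.067 0.011
0.5 51 z 0.061 n -0.066 0.011
0.51 41 z 0.045 n -0.069 0.011
0.52 69 z 0.043 n -0.07 0.011
0.53 88 z 0.074 n -0.071 0.011
0.54 86 z 0.075 n -0.07 0.012
0.55 101 z 0.074 n -0.114 0.01
0.56 79 z 0.044 n -0.114 0.009
0.57 102 z 0.044 n -0.111 0.024
0.58 125 z 0.043 n -0.119 0.025
0.59 128 z 0.045 n -0.12 0.024
```

Run:
```python
from st import *
c=cap("side"); p=cloud(c); S=p[...,:2]@t;N=p[...,:2]@n; im=c["img"]
for u in (282,286,290):
  print(u,[(v,round(float(S[v,u]),3),round(float(N[v,u]),3),round(float(p[v,u,2]),3),im[v,u].tolist()) for v in range(204,234,2)])
c=cap("wrist"); T=c["T_tool_cam"]; z=c["range_z"]; im=c["img"]
for u in (262,270,288):
  print(u,[(v,round(float(z[v,u]),3)) for v in range(240,300,5)])
  v=258; d=z[v,u]; print(T[:3,:3]@np.array([(u-c["cx"])/c["fx"]*d,(v-c["cy"])/c["fy"]*d,d])+T[:3,3])
```

```text
282 [(204, 0.521, 0.029, 0.154, [88, 52, 46]), (206, 0.548, -0.043, 0.108, [88, 52, 45]), (208, 0.548, -0.043, 0.101, [88, 51, 44]), (210, 0.547, -0.041, 0.097, [89, 51, 46]), (212, 0.549, -0.044, 0.089, [89, 52, 45]), (214, 0.549, -0.046, 0.082, [89, 52, 46]), (216, 0.549, -0.044, 0.077, [89, 53, 47]), (218, 0.574, -0.11, 0.031, [74, 57, 54]), (220, 0.572, -0.106, 0.027, [59, 63, 63]), (222, 0.573, -0.107, 0.019, [64, 66, 66]), (224, 0.557, -0.067, 0.038, [142, 142, 143]), (226, 0.556, -0.063, 0.034, [144, 144, 144]), (228, 0.557, -0.066, 0.026, [142, 143, 144]), (230, 0.555, -0.059, 0.024, [133, 134, 135]), (232, 0.551, -0.049, 0.023, [133, 135, 136])]
286 [(204, 0.513, 0.023, 0.152, [85, 59, 53]), (206, 0.537, -0.042, 0.11, [89, 53, 46]), (208, 0.537, -0.042, 0.104, [89, 52, 46]), (210, 0.537, -0.044, 0.097, [89, 52, 46]), (212, 0.538, -0.047, 0.089, [90, 52, 46]), (214, 0.538, -0.047, 0.083, [89, 54, 46]), (216, 0.537, -0.042, 0.08, [89, 52, 46]), (218, 0.539, -0.048, 0.07, [84, 44, 37]), (220, 0.564, -0.116, 0.023, [149, 150, 151]), (222, 0.568, -0.129, 0.009, [111, 110, 110]), 
[... 846 characters left out ...]
0.023, [143, 143, 143]), (232, 0.531, -0.06, 0.022, [134, 134, 135])]
262 [(240, 0.222), (245, 0.224), (250, 0.223), (255, 0.171), (260, 0.165), (265, 0.161), (270, 0.155), (275, 0.15), (280, 0.147), (285, 0.143), (290, 0.139), (295, 0.134)]
[-0.00624645 -0.01050026 -0.0201299 ]
270 [(240, 0.222), (245, 0.223), (250, 0.225), (255, 0.169), (260, 0.164), (265, 0.159), (270, 0.155), (275, 0.152), (280, 0.147), (285, 0.141), (290, 0.139), (295, 0.134)]
[-0.0025724  -0.01077586 -0.02075607]
288 [(240, 0.223), (245, 0.223), (250, 0.225), (255, 0.172), (260, 0.165), (265, 0.16), (270, 0.156), (275, 0.151), (280, 0.146), (285, 0.142), (290, 0.137), (295, 0.135)]
[ 0.00566011 -0.01042124 -0.01992535]
```

The fingers passed over the lip without touching it. Both the side and wrist depths put the real fingertips about 13 mm above the reported TCP, not 22 mm below it. I'll work with the measured tip height: back out over the lip, go about 36 mm lower and push again.

{"fn": "jog_arm", "kwargs": {"steps": [[[255,0,0,-2,0],[255,0,3,-2,0],[255,0,6.5,-2,0],[255,0,9.2,-2,0],[255,0,9.2,-2,0],[255,0,9.2,0,0],[255,0,9.2,2,0],[255,0,9.2,3.5,0],[255,0,9.2,3.5,0],[255,0,8,3.5,0],[255,0,7,3.5,0],[255,0,6.3,3.5,0],[255,0,5.7,3.5,0],[255,0,5.2,3.5,0]]]}}

```text
clock: 6.5
position: [0.4969, 0.0051, 0.0211]
eef_rot: [2.345, -2.09, -0.001]
ft_force: [-2.1, -0.2, 1.6]
finger_gap: 0.0008
```

```bash
cat > lips.py <<'E'
from st import *
show(); p=cloud(cap("side")); S=p[...,:2]@t;N=p[...,:2]@n;Z=p[...,2]
for nm,c in dict(empty=-.0314,step=-.1566,other=-.2809).items():
    m=(abs(N-c)<.041)&(Z>.047)&(Z<.064)&(S<.6)&(S>.4); s,k=S[m],N[m]
    if m.any(): print(nm,m.sum(),"S",np.percentile(s,[5,50,95]).round(4),"N",k.min().round(3),k.max().round(3))
E
python3 lips.py
```

```text
clk 6.5 P [0.4969 0.0051 0.0211] s 0.4941 n -0.0529 yaw -83.42 tilt [-0.001 -0.    -1.   ] F [-2.1 -0.2  1.6] gap 0.0008
empty 125 S [0.4815 0.5035 0.5104] N -0.064 0.009
```

{"fn": "jog_arm", "kwargs": {"steps": [[[255,0,-0.5,0,0],[255,0,-1,0,0],[255,0,-1.5,0,0],[255,0,-2,0,0],[255,0,-2.5,0,0],[255,0,-3,0,0],[255,0,-3.5,0,0],[255,0,-4,0,0],[255,0,-4.4,0,0]]]}}

```text
clock: 7.45
position: [0.541, 0.0105, 0.0209]
eef_rot: [-2.345, 2.09, 0.0]
ft_force: [-3.0, 0.2, -0.4]
finger_gap: 0.0007
```

```bash
python3 lips.py
```

```text
clk 7.45 P [0.541  0.0105 0.0209] s 0.5385 n -0.0527 yaw -83.41 tilt [-0.  0. -1.] F [-3.   0.2 -0.4] gap 0.0007
empty 121 S [0.5257 0.5479 0.5545] N -0.065 0.009
step 1 S [0.552 0.552 0.552] N -0.142 -0.142
```

Tray is moving with a force of 3 N. Continuing in small steps towards the stop.

{"fn": "jog_arm", "kwargs": {"steps": [[[255,0,-0.2,0,0],[255,0,-0.4,0,0],[255,0,-0.6,0,0],[255,0,-0.8,0,0]]]}}

```text
clock: 7.9
position: [0.5486, 0.0113, 0.021]
eef_rot: [-2.345, 2.09, 0.0]
ft_force: [-3.0, 0.8, 0.0]
finger_gap: 0.0003
```

{"fn": "jog_arm", "kwargs": {"steps": [[[255,0,-0.2,0,0],[255,0,-0.4,0,0],[255,0,-0.5,0,0]]]}}

```text
clock: 8.2
position: [0.5538, 0.0119, 0.021]
eef_rot: [-2.345, 2.09, -0.0]
ft_force: [-3.0, 2.3, 0.2]
finger_gap: 0.0002
```

{"fn": "jog_arm", "kwargs": {"steps": [[[255,0,-0.2,0,0],[255,0,-0.4,0,0]]]}}

```text
clock: 8.4
position: [0.5576, 0.0122, 0.021]
eef_rot: [2.345, -2.09, -0.0]
ft_force: [-2.1, 1.2, 0.3]
finger_gap: 0.0003
```

{"fn": "jog_arm", "kwargs": {"steps": [[[255,0,-0.2,0,0],[255,0,-0.4,0,0]]]}}

```text
clock: 8.6
position: [0.5616, 0.0127, 0.0209]
eef_rot: [-2.345, 2.09, 0.0]
ft_force: [-2.6, 0.9, 0.2]
finger_gap: 0.0002
```

{"fn": "jog_arm", "kwargs": {"steps": [[[255,0,-0.2,0,0],[255,0,-0.4,0,0]]]}}

```text
clock: 8.8
position: [0.562, 0.0125, 0.0205]
eef_rot: [2.341, -2.086, -0.006]
ft_force: [-15.4, 0.8, 11.2]
finger_gap: 0.0004
```

{"fn": "jog_arm", "kwargs": {"steps": [[[255,0,-0.2,0,0],[255,0,-0.3,0,0]]]}}

```text
clock: 9.0
position: [0.5619, 0.0122, 0.0201]
eef_rot: [2.337, -2.083, -0.012]
ft_force: [-21.7, 0.2, 17.7]
finger_gap: 0.0005
```

The tray stopped at s ≈ 0.5595 with the force rising to 22 N, so it's against its home stop. Retreating.

{"fn": "jog_arm", "kwargs": {"steps": [[[255,0,1,0,0],[255,0,3,0,0],[255,0,5,0,0],[255,0,5,-4,0],[255,0,5,-8,0],[255,0,5,-12,0],[255,0,5,-12,0]]]}}

```text
clock: 9.7
position: [0.5239, 0.0076, 0.1468]
eef_rot: [-2.338, 2.086, -0.015]
ft_force: [0.8, 0.8, -0.3]
finger_gap: 0.0002
```

```bash
python3 lips.py
python3 - <<'E'
from st import *
p=cloud(cap("top"));S=p[...,:2]@t;N=p[...,:2]@n;Z=p[...,2]
for nm,c in dict(empty=-.0314,step=-.1566,other=-.2809).items():
    m=(abs(N-c)<.041)&(Z>.047)&(Z<.064)&(S<.61)&(S>.4)
    if m.any(): print(nm,m.sum(),np.percentile(S[m],[5,50,95]).round(4))
c=cap("wrist");p=cloud(c);S=p[...,:2]@t;N=p[...,:2]@n;Z=p[...,2]
for nm,c2 in dict(empty=-.0314,step=-.1566,other=-.2809).items():
    m=(abs(N-c2)<.041)&(Z>.047)&(Z<.066)&(S<.61)&(S>.52)
    if m.any(): print("w",nm,m.sum(),np.percentile(S[m],[5,50,95]).round(4),"N",np.percentile(N[m],[2,98]).round(4),"z",np.median(Z[m]).round(4))
cv2.imwrite("pics/w3.png",c["img"][...,::-1])
E
```

```text
clk 9.7 P [0.5239 0.0076 0.1468] s 0.5212 n -0.0536 yaw -83.48 tilt [ 0.013  0.    -1.   ] F [ 0.8  0.8 -0.3] gap 0.0002
empty 90 S [0.5685 0.5711 0.5767] N -0.071 0.008
step 73 S [0.5517 0.5547 0.56  ] N -0.195 -0.116
other 44 S [0.5751 0.578  0.5847] N -0.321 -0.24
step 48 [0.5558 0.5591 0.5633]
other 128 [0.5794 0.5832 0.5872]
w empty 1366 [0.5708 0.5749 0.5783] N [-0.0677  0.0062] z 0.0582
w step 1420 [0.5542 0.5587 0.5616] N [-0.1923 -0.1176] z 0.0578
w other 256 [0.5784 0.5818 0.5856] N [-0.2499 -0.2403] z 0.0562
```

View pics/w3.png

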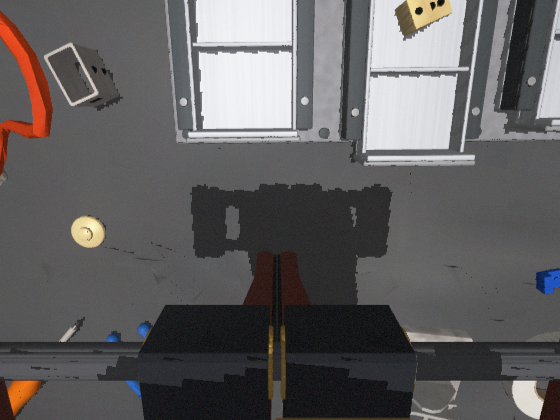

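The empty tray is home, its lip at (243,134). The step tray's lip is at (418,159), and the brass stepped block is at (420,12). Moving over the step tray's well for a close check.

{"fn": "jog_arm", "kwargs": {"steps": [[[255,3,-1,0,0],[255,6,-3,0,0],[255,9,-5,0,0],[255,10.2,-6.9,0,0],[255,10.2,-6.9,0,0],[255,10.2,-6.9,0,0]]]}}

```text
clock: 10.45
position: [0.598, -0.0854, 0.1391]
eef_rot: [2.344, -2.089, -0.004]
ft_force: [-0.0, -0.0, -1.0]
finger_gap: 0.0004
```

Run:
```python
from st import *
show(); c=cap("wrist"); p=cloud(c);S=p[...,:2]@t;N=p[...,:2]@n;Z=p[...,2]
m=(abs(N+.156)<.041)&(Z>.047)&(Z<.066)&(S<.61)&(S>.52)
if m.any(): print(m.sum(),np.percentile(S[m],[5,50,95]).round(4),np.percentile(N[m],[2,98]).round(4))
cv2.imwrite("pics/w4.png",c["img"][...,::-1])
```

```text
clk 10.45 P [ 0.598  -0.0854  0.1391] s 0.5839 n -0.1546 yaw -83.42 tilt [-0.003  0.001 -1.   ] F [-0. -0. -1.] gap 0.0004
1399 [0.5548 0.5605 0.5618] [-0.1928 -0.1189]
```

View pics/w4.png

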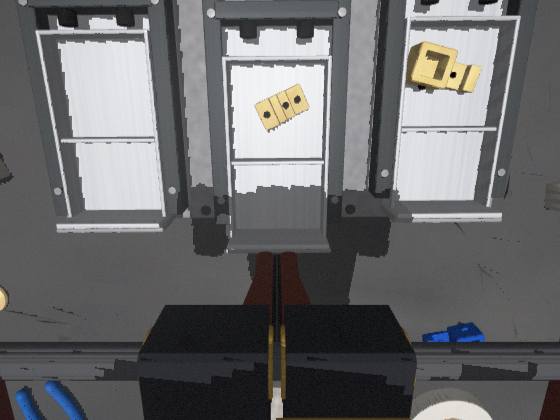

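Confirmed: three stepped treads at (283,105) in the middle tray, and the open box with an arm at (440,65) in the right tray. Descending into the middle tray's well.

{"fn": "jog_arm", "kwargs": {"steps": [[[255,0,-0.4,2,0],[255,0,-0.4,4.5,0],[255,0,-0.4,7,0],[255,0,-0.4,9,0],[255,0,-0.4,10.5,0],[255,0,-0.4,11.5,0],[255,0,-0.4,12,0],[255,0,-0.4,12.1,0],[255,0,-0.4,12.1,0]]]}}

```text
clock: 11.4
position: [0.6034, -0.0852, 0.0205]
eef_rot: [-2.345, 2.09, -0.001]
ft_force: [-0.4, -0.3, 0.7]
finger_gap: 0.0004
```

{"fn": "jog_arm", "kwargs": {"steps": [[[255,0,0.4,0,0],[255,0,0.8,0,0],[255,0,1.2,0,0],[255,0,1.6,0,0],[255,0,2,0,0],[255,0,2.4,0,0]]]}}

```text
clock: 12.0
position: [0.5797, -0.0881, 0.0203]
eef_rot: [-2.344, 2.09, -0.002]
ft_force: [2.3, -0.2, -1.2]
finger_gap: 0.0008
```

```bash
python3 lips.py
```

```text
clk 12.0 P [ 0.5797 -0.0881  0.0203] s 0.5654 n -0.1551 yaw -83.42 tilt [ 0.002  0.    -1.   ] F [ 2.3 -0.2 -1.2] gap 0.0008
empty 86 S [0.5687 0.5712 0.5763] N -0.07 0.008
step 112 S [0.5438 0.5494 0.5728] N -0.195 -0.117
other 5 S [0.5747 0.5771 0.5783] N -0.282 -0.242
```

{"fn": "jog_arm", "kwargs": {"steps": [[[255,0,0.3,0,0],[255,0,0.6,0,0],[255,0,1,0,0],[255,0,1.4,0,0],[255,0,1.8,0,0],[255,0,2.2,0,0],[255,0,2.6,0,0],[255,0,3,0,0],[255,0,3.4,0,0],[255,0,3.8,0,0],[255,0,4.2,0,0],[255,0,4.6,0,0],[255,0,5,0,0],[255,0,5.4,0,0],[255,0,5.7,0,0],[255,0,6,0,0]]]}}

```text
clock: 13.65
position: [0.5191, -0.095, 0.0199]
eef_rot: [2.345, -2.09, -0.0]
ft_force: [2.8, -1.8, -0.1]
finger_gap: 0.0002
```

```bash
python3 lips.py
```

```text
clk 13.65 P [ 0.5191 -0.095   0.0199] s 0.5045 n -0.1549 yaw -83.42 tilt [-0. -0. -1.] F [ 2.8 -1.8 -0.1] gap 0.0002
empty 90 S [0.5687 0.5714 0.5763] N -0.07 0.009
step 115 S [0.4832 0.4899 0.5818] N -0.197 -0.116
```

{"fn": "jog_arm", "kwargs": {"steps": [[[255,0,0.3,0,0],[255,0,0.6,0,0],[255,0,0.9,0,0],[255,0,1.2,0,0]]]}}

```text
clock: 14.1
position: [0.5072, -0.0962, 0.0199]
eef_rot: [2.345, -2.09, -0.0]
ft_force: [2.9, -1.5, -1.3]
finger_gap: 0.0005
```

{"fn": "jog_arm", "kwargs": {"steps": [[[255,0,0.2,0,0],[255,0,0.4,0,0]]]}}

```text
clock: 14.3
position: [0.5073, -0.096, 0.0205]
eef_rot: [-2.342, 2.085, -0.008]
ft_force: [14.7, 0.7, -10.9]
finger_gap: 0.0003
```

{"fn": "jog_arm", "kwargs": {"steps": [[[255,0,0.2,0,0],[255,0,0.4,0,0]]]}}

```text
clock: 14.5
position: [0.5074, -0.0958, 0.0212]
eef_rot: [-2.338, 2.081, -0.015]
ft_force: [23.0, 1.1, -16.6]
finger_gap: 0.0008
```

{"fn": "jog_arm", "kwargs": {"steps": [[[255,0,0.2,0,0],[255,0,0.3,0,0]]]}}

```text
clock: 14.7
position: [0.5075, -0.0957, 0.0217]
eef_rot: [-2.336, 2.077, -0.021]
ft_force: [29.3, 1.0, -23.2]
finger_gap: 0.0004
```

It's at the stop: no motion and 29 N. Easing off the lip, lifting straight out and clearing away.

{"fn": "jog_arm", "kwargs": {"steps": [[[255,0,-1,0,0],[255,0,-2.1,0,0],[255,0,-2.1,0,0],[255,0,-2.1,-3,0],[255,0,-2.1,-7,0],[255,0,-2.1,-11,0],[255,0,-2.1,-15,0],[255,0,-2.1,-19,0],[255,0,0,-23,0],[255,5,0,-23,0],[255,10,0,-23,0],[255,15,0,-23,0],[255,20,2,-23,0],[255,25,4,-23,0],[255,25,4,-23,0],[255,25,4,-23,0]]]}}

```text
clock: 16.3
position: [0.4834, -0.3519, 0.249]
eef_rot: [2.34, -2.095, -0.004]
ft_force: [0.2, 0.7, 0.1]
finger_gap: 0.0007
```

```bash
python3 lips.py
python3 - <<'E'
from st import *
c=cap("top");p=cloud(c);S=p[...,:2]@t;N=p[...,:2]@n;Z=p[...,2]
for nm,k in dict(empty=-.0314,step=-.1566,other=-.2809).items():
    m=(abs(N-k)<.041)&(Z>.047)&(Z<.064)&(S<.61)&(S>.4)
    if m.any(): print(nm,m.sum(),np.percentile(S[m],[5,50,95]).round(4))
b=cap("side"); f=lambda i,k:cv2.resize(i[...,::-1],None,fx=k,fy=k,interpolation=cv2.INTER_CUBIC)
cv2.imwrite("pics/fin.png",np.hstack([f(c["img"][100:280,200:390],2.1),f(b["img"][140:320,180:370],2.1)]))
E
```

```text
clk 16.3 P [ 0.4834 -0.3519  0.249 ] s 0.439 n -0.4059 yaw -83.67 tilt [-0.002  0.001 -1.   ] F [0.2 0.7 0.1] gap 0.0007
empty 95 S [0.5685 0.5712 0.576 ] N -0.072 0.009
step 84 S [0.4715 0.4752 0.5749] N -0.194 -0.116
other 57 S [0.5758 0.5788 0.584 ] N -0.318 -0.242
empty 124 [0.5721 0.5757 0.5797]
step 135 [0.4748 0.479  0.5784]
other 129 [0.5795 0.5829 0.5872]
```

View pics/fin.png

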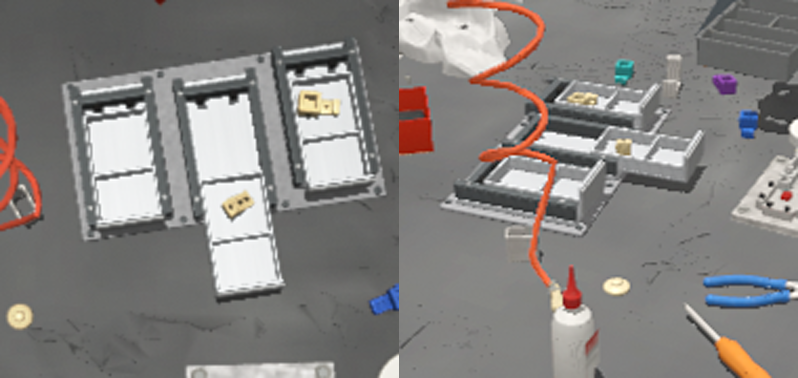

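The final view shows the left tray home, the middle tray drawn out with the staircase part still in its nest, and the right tray and bystanders unmoved. Handing in.

```bash
python3 -c "
from station import *
print(hand_in())"
```

```text
the job is handed in; nothing more can be done
None
```

I pushed the empty left tray home, then hooked the closed fingertips behind the middle (staircase) tray's lip and drew that tray out to its stop. The job was handed in at about 16.5 s of the 45 s.

**What the last checks showed:**
- **Empty tray:** it moved about 73 mm and stopped hard against its home stop (22 N along the slide, no further motion). It was still there in the final view.
- **Staircase tray:** its lip moved about 80 mm, then stopped hard (29 N, no further motion). That agrees with the 90 mm stop only if it started about 10 mm open, as the wrist view suggested.
- **Everything else:** the third tray's lip reads the same as at the start (0.583 m along the slide direction). Both parts are still in their nests, and the things around them look unmoved in the final pictures. The arm ended clear of everything, with about zero force.

**What disagreed:**
- **Fingertip height:** the real fingertips are about 13 mm above the reported TCP, not 22 mm below it as the description says. My first push therefore passed over the empty tray's lip without touching it. I measured the tips with the side and wrist cameras, went about 36 mm lower and repeated the push.
- **Camera offset:** the side camera reads about 4 mm lower than the top camera along the slide, so I compared each tray's travel within one camera.

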